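# True the shear's fence with a square and hold it for clamping

### The arm

A 6-joint arm with a two-finger parallel gripper is mounted at the origin on the work surface. World frame = base frame: x ahead of the robot, y to its left, z up, the work surface at z = 0. Lengths are in m, angles in rad, forces in N, time in s.
With the tool pointing down it reaches from about 0.35 to 1 m from the base axis. Payload 7.1 kg.
Tool frame: the origin (TCP) lies midway between the tips of the shut fingers; the grasp point (between the pads) lies 19 mm behind it (r.grip_depth is the distance from the TCP to the grasp point, in m); z points along the fingers, y is the direction in which the jaws open and shut (so a half turn about z gives the same grasp; the last joint's range is limited). The gripper opens to 85 mm and grips with 20 to 120 N. Pads are 22 mm wide; open, the fingers measure 114 mm over their backs; the gripper's body (76 mm by 85 mm) begins 54 mm behind the grasp point. The pads swing forward as they close: fully open they stand 13 mm farther back than shut.
Start: joints at [-1.277, 0.423, 1.63, -0, 1.089, -0.019], TCP at [0.192, -0.595, 0.231] pointing down, gripper open.
Joint ranges: [-3, 3], [-0.9, 2.11], [0.09, 2.58], [-1.31, 4.45], [0.11, 2.69], [-2.54, 2.54]. Speed limits (rad/s): [2.39, 2.39, 3.01, 3.14, 3.14, 3.14].

### API

Orientations are given as [roll, pitch, yaw] about the fixed x, y, z axes, in that order (R = Rz(yaw) Ry(pitch) Rx(roll)).
In Python, from rig import r, eoat, viewer, job gives the robot as it stands. The module is installed in compiled form; this text tells all that it offers. Calls block until the motion is done:
- r.reach(position, orientation): joint-space move of the TCP to a pose.
- r.movel(position, rotation=None, speed=0.15, max_force=None): straight line of the TCP; rotation=None keeps the orientation; speed is the mean speed in m/s. With max_force (N) it stops when the force on the tool has changed by that much, and returns True; else False.
- r.movej(angles): joint-space move.
- eoat.release() and eoat.gripper_close(): open the fingers fully, or close them until they stop; the grip force is fixed at half the most.
- r.sleep(seconds).
- r.ik(position, orientation): joint angles nearest the present ones, or None.
- viewer.get_image(name): name is "scene" or "top" or "wrist"; returns a dict with "color" (480x640x3 uint8, red, green, blue), "camera_matrix" (3x3 intrinsics, pixels), "rvec" (rotation vector, rad) and "tvec" (3), from world to camera coordinates, as OpenCV has them; the wrist camera has in their place "mount" (4x4, takes a point from camera to tool coordinates, whose origin is the TCP and whose axes are the flange's). Camera axes: x right, y down, z forward; pixel columns grow to the right and rows downward; lengths in m; the calibration is good to about 2 mm. The wrist camera is an equidistant fisheye: a pixel r from the principal point sees the ray r / f radians off the axis. A picture is of the moment at which its call begins: read the wrist's pose just before it. There is no depth.
A pose or a line that the arm cannot do raises r.PlanningError and nothing moves.
- job.job_done(): hands the job in, once; it reports no verdict.
Readings, each from a call of its own:
- r.current_t(): time.
- r.current_q(): joint angles.
- r.current_joint_velocities(): joint speeds.
- r.current_joint_torque(): joint torques, N m.
- r.current_position(): TCP position.
- r.current_ee_rot(): TCP orientation.
- r.current_ft_force(): force on the tool from outside, world axes, zero at the start.
- r.current_wrist_torque(): the same for the moment, N m.
- r.current_grip_width(): finger opening in m.
Only numpy, scipy, OpenCV 4.12 (cv2) and the standard library are available. Lean on these libraries where they do the work, as an engineer would, in place of code of your own. Each camera call takes 0.05 s, during which the arm holds its last target. There are 200 camera calls.

### The job

The swivelling fence on the bench shear has been knocked out of true and its clamp is loose. Take the steel square, lay it flat on the shear's table and press it into the corner between the fixed hold-down bar and the fence, thick leg against the bar and thin blade against the fence, until both faces touch all along and the fence has swung square to the bar. Finish still gripping the square and pressing it against both, so that the clamp can be tightened, and leave everything else where it lies.

Things in the scene. Friction and masses are not known exactly. Their poses are not given: they have to be found in the camera images.
- shear: Hand-lever sheet-metal shear fixed to the bench: blue cast base, flat steel table 280 (x) x 270 (y) mm, its top 40 mm above the bench. Origin: under the base's centre, at bench level; z up, x along the hold-down bar towards the fence, y away from the bar. The lever is parked outside the bar, 18 mm above the table; its pivot cheek at the fence end is 35 mm above it, 50 mm outside the bar's face.
- bar: Hold-down bar: dark flat steel bar fixed on the shear's table, 250 long (x), 25 wide (y), only 8 mm tall, so a finger holding the upper part of the square's 32 mm leg passes over it. Axes as the shear's. Origin: underside centre. Its upright face to touch is the long one on +y, 12.5 mm from the origin.
- fence (a joint): Angle of the swivelling fence about the vertical (rad): 0 when square to the bar, positive when its far end, with the black clamp knob, leans in over the open table. Starts at 0.08 to 0.25; range -0.28 to 0.32. The clamp is loose: it swings with about 0.15 N m of friction and stays where left. Its pivot lies 50 mm from the bar's face, so pressing the square fully home leaves it square.
- fence_bar: The fence: aluminium bar 202 long (y), 20 wide (x), 12 mm tall. Origin: on the table under its pivot. Its touching face looks to -x, 10 mm from the origin; it runs from y = -47 (3 mm off the hold-down bar) to +155 mm, turning with the fence. The clamp knob stands on it at y = 130 mm, its top 34 mm above the table.
- corner (a point): The inside corner at table-top height (40 mm above the bench): where the bar's touching face meets the fence's touching face when the fence is at 0. Axes as the shear's: the bar runs from here along -x, the trued fence along +y.
- square: Plain steel square, 0.3 to 0.6 kg, an L lying flat. Thick leg: 100 long (x), 16 wide (y), 32 mm tall. Thin blade: 25 wide (x), 5 mm thick, flush with the underside, at the leg's +x end, reaching 140 mm along +y from the leg's -y face. Origin: centre of the thick leg's underside. Outer faces to seat: the leg's -y face (8 mm) and the blade's +x edge (50 mm). Seated, its axes are the shear's.
- heel (a point): The outer corner of the square at its underside, (50, -8, 0) mm from the square's origin, where its two outer faces meet; it comes to the corner when the square is seated.
- offcut: Bystander: brass strip 60 x 22 x 6 mm lying on the open part of the shear's table. Origin: underside centre.
- case: Bystander: yellow case with clear lid, 85 x 110 x 34 mm, near the square (they may have swapped places). Origin: underside centre.
- hammer: Bystander: hammer lying on the bench to the right of the shear.
- bangle: Bystander: metal bangle, 68 mm across, 6 mm tall, beyond the shear.
- pliers: Bystander: yellow-handled pliers, about 150 mm long, beyond the shear to the right.
- file: Bystander: hand file with wooden handle, 215 mm long, at the left.
- jar: Bystander: small glass jar, 52 mm across, 55 mm tall, at the far left.
- block: Bystander: steel bench block 64 x 64 x 20 mm at the near right.
Things that resemble listed ones, but are neither listed nor needed, are in the scene too. What is shaped like the square but blue or turquoise is not meant.

How it is judged:
By the outcome, as a careful person would: the job done as asked, in the order asked, and still so for the second after the job is handed in, while the arm keeps its last pose, push and grip.
It also fails if it takes over 42 s, if anything falls off the work surface, if the arm or the gripper's body presses on something with over 40 N, if the wrist force passes 120 N, or if a joint passes its speed limit or range.

## Working session

There is one attempt and no reset: what is moved stays moved. The work goes in short steps, each a Python script; the robot and the scene stay as the last script left them, time stands still between calls to the robot, and variables do not carry over. Pictures are saved under pics/ and viewed, about 8 in all and at most 12, crops included, and the job is handed in when it is done.

```bash
mkdir -p pics
python3 - <<'E'
from rig import r,eoat,viewer,job
import cv2,pickle
d={}
for n in ("scene","top"):
    im=viewer.get_image(n); d[n]=im
    cv2.imwrite(f"pics/{n}0.png",im["color"][:,:,::-1])
    print(n,im["camera_matrix"].tolist(),im["rvec"],im["tvec"])
pickle.dump(d,open("cams.pkl","wb"))
print(r.current_t(),r.current_position(),r.current_ee_rot(),r.current_grip_width())
E
```

```text
scene [[496.32907860392754, 0.0, 316.93235096099704], [0.0, 496.32907860392754, 228.12062487568568], [0.0, 0.0, 1.0]] [ 1.27134248  2.04392055 -1.05645738] [ 0.22678833 -0.24216673  1.58903246]
top [[610.7144235824505, 0.0, 315.05996996818385], [0.0, 610.7144235824505, 240.86931134453937], [0.0, 0.0, 1.0]] [ 2.20044429 -2.18464829  0.09522692] [0.02797541 0.54592917 1.50246364]
0.1 [ 0.19219365 -0.59419282  0.23062086] [-3.14020814e+00 -3.94458602e-05  3.12765744e-01] 0.08551830058085438
```

View pics/top0.png

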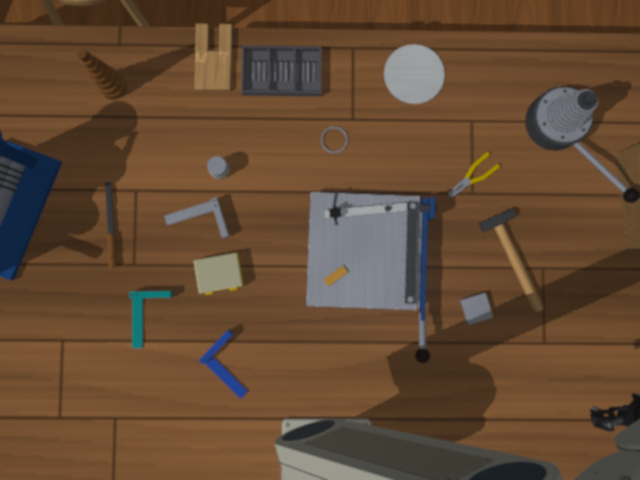

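View pics/scene0.png

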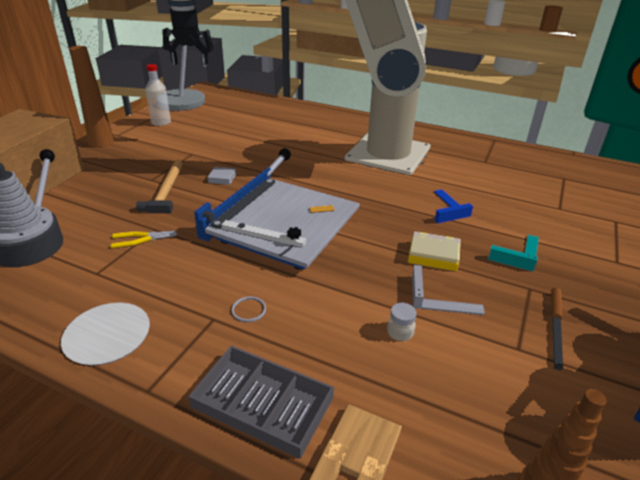

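Top view: image up is world +x and image left is +y. The bar is on the table's right (px 411, 205–303). The fence is at the top, with its pivot near (410, 207) and its knob at (335, 212). The grey square has its heel near (217, 200), its blade running to (167, 219) and its leg to (225, 236). The case is below the leg, and the teal and blue squares are decoys. Next I'll enlarge crops to measure.

Run:
```python
import cv2
im=cv2.imread("pics/top0.png")
def crop(x0,x1,y0,y1,k,n,g):
    c=cv2.resize(im[y0:y1,x0:x1],None,fx=k,fy=k,interpolation=cv2.INTER_CUBIC)
    for x in range(x0,x1,g):
        cv2.line(c,((x-x0)*k,0),((x-x0)*k,6),(0,255,255),1); cv2.putText(c,str(x),((x-x0)*k,16),0,.35,(0,255,255))
    for y in range(y0,y1,g):
        cv2.line(c,(0,(y-y0)*k),(6,(y-y0)*k),(0,255,255),1); cv2.putText(c,str(y),(8,(y-y0)*k+4),0,.35,(0,255,255))
    cv2.imwrite("pics/"+n,c)
crop(155,245,190,250,8,"sq.png",5)
crop(298,448,182,318,4,"sh.png",10)
```

```text
(no output)
```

View pics/sq.png

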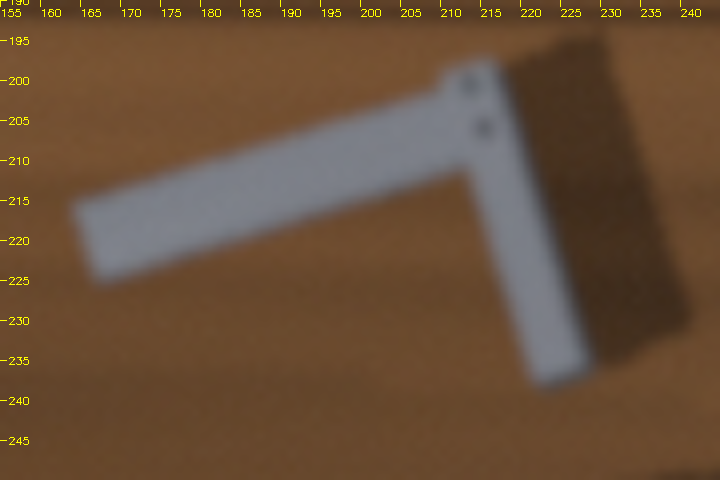

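View pics/sh.png

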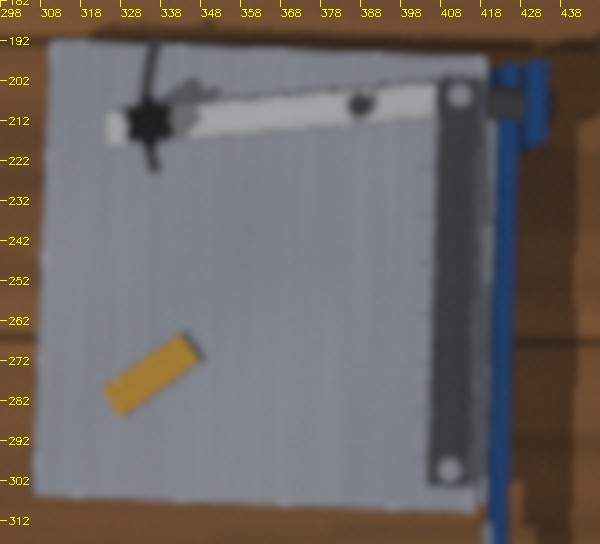

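The square crop gives clean corners: blade tip (72,203) and (100,284), leg top (497,57), (590,368), (540,388) and (440,72). The shear crop gives the bar's touching edge as (440,82)→(428,486). The fence face runs (107,145)→(436,117), its pivot screw is at (361,105), and the table corners are visible.

```bash
cat > meas.py <<'E'
import numpy as np,cv2,pickle
from scipy.optimize import least_squares
d=pickle.load(open("cams.pkl","rb"))["top"]
K,rv,tv=[np.array(d[k],float) for k in("camera_matrix","rvec","tvec")]; R=cv2.Rodrigues(rv)[0]; tv=tv.ravel()
def unproj(p,z):
    ray=R.T@np.linalg.solve(K,[p[0],p[1],1]); c=-R.T@tv
    return (c+ray*(z-c[2])/ray[2])[:2]
def full(c,x0,y0,k): return ((c[0]+.5)/k-.5+x0,(c[1]+.5)/k-.5+y0)
def fit(model,W):   # 2D rigid fit
    model,W=np.array(model,float)/1e3,np.array(W)
    f=lambda v:(np.c_[np.cos(v[2])*model[:,0]-np.sin(v[2])*model[:,1]+v[0],np.sin(v[2])*model[:,0]+np.cos(v[2])*model[:,1]+v[1]]-W).ravel()
    s=least_squares(f,[*W.mean(0),0]); return s.x,np.round(s.fun.reshape(-1,2)*1e3,1)
E
python3 - <<'E'
from meas import *
S=lambda c,z:unproj(full(c,155,190,8),z)
pts=[((72,203),.005,(50,132)),((100,284),.005,(25,132)),((497,57),.032,(50,-8)),((590,368),.032,(-50,-8)),((540,388),.032,(-50,8)),((440,72),.032,(50,8))]
v,e=fit([p[2] for p in pts],[S(p[0],p[1]) for p in pts]); print("square",v,e.tolist())
H=lambda c,z:unproj(full(c,298,182,4),z)
t,e=fit([(140,135),(-140,135),(-140,-135),(140,-135)],[H((50,42),.04),H((33,495),.04),H((476,512),.04),H((487,57),.04)]); print("shear",t,e.tolist())
b,e=fit([(125,12.5),(-125,12.5),(-125,-12.5),(125,-12.5)],[H((440,82),.048),H((428,486),.048),H((468,488),.048),H((482,80),.048)]); print("bar",b,e.tolist())
ins=lambda p,v:(np.array([[np.cos(v[2]),np.sin(v[2])],[-np.sin(v[2]),np.cos(v[2])]])@(np.array(p)-v[:2])*1e3)
print("bar in shear",ins(b[:2],t))
for n,c in dict(f1=(107,145),f2=(436,117),piv=(361,105),k1=(107,113),k2=(436,84)).items(): print(n,ins(H(c,.052),b))
print("offcut",ins(H((153,375),.046),b))
E
```

```text
square [0.60164041 0.27004798 0.31502886] [[-0.8, -1.8], [0.9, -0.2], [-1.0, 1.4], [0.3, 0.8], [1.7, 0.7], [-1.1, -0.9]]
shear [ 0.52172689 -0.08596129 -0.02931295] [[0.7, -0.3], [-0.6, -0.5], [0.2, 0.4], [-0.3, 0.5]]
bar [ 0.5173894  -0.20328605 -0.03618915] [[1.7, -0.4], [-0.6, 0.3], [-0.5, -0.3], [-0.6, 0.5]]
bar in shear [  -0.8969863 -117.4014846]
f1 [ 74.75077139 216.13928987]
f2 [100.97908022  15.28697929]
piv [106.31484266  61.56793043]
k1 [ 94.41462861 216.96063198]
k2 [121.34374602  15.94164824]
offcut [-64.20137119 182.06379625]
```

```bash
cat >> meas.py <<'E'
SQ=np.array([.60164,.27005,.3150]); YAW=-.031
rot=lambda a,v:np.array([np.cos(a)*v[0]-np.sin(a)*v[1],np.sin(a)*v[0]+np.cos(a)*v[1]])
CORNER=np.array([.5174,-.2033])+rot(-.033,[.095,.0125])
G=np.array([.008,0]); HEEL=np.array([.05,-.008])
def tcp_for_heel(off): return CORNER+rot(YAW,np.array(off)-HEEL+G)   # grip xy for heel offset (shear axes)
E
python3 - <<'E'
from rig import r,eoat,viewer
from meas import *
p=SQ[:2]+rot(SQ[2],G); o=[np.pi,0,SQ[2]]
print(p,CORNER,tcp_for_heel([-.055,.012]))
r.reach([*p,.15],o)
cv2.imwrite("pics/w1.png",viewer.get_image("wrist")["color"][:,:,::-1])
f0=r.current_ft_force()
print(r.movel([*p,.0105],speed=.12,max_force=15),r.current_position(),r.current_ft_force()-f0)
eoat.gripper_close()
print(r.current_grip_width(),r.current_ft_force()-f0)
r.movel([*p,.13],speed=.12)
print(r.current_t(),r.current_ft_force()-f0,r.current_wrist_torque(),r.current_position(),r.current_ee_rot())
cv2.imwrite("pics/w2.png",viewer.get_image("wrist")["color"][:,:,::-1])
cv2.imwrite("pics/t2.png",viewer.get_image("top")["color"][:,:,::-1])
E
python3 -c "
import cv2,numpy as np
a=cv2.imread('pics/w1.png');b=cv2.imread('pics/w2.png')
cv2.imwrite('pics/w12.png',cv2.resize(np.hstack([a,b]),(800,300)))"
```

```text
[0.60924637 0.27252853] [ 0.6127607  -0.19394124] [ 0.51642721 -0.17094433]
False [0.60991418 0.27282614 0.01141922] [1.06025733 0.37752408 0.69695701]
0.014789693999605372 [-0.45680718 -0.71525379  4.64038065]
6.6083 [-0.61928111  0.57453938 -5.45056567] [-0.06194421  0.01303787 -0.11641214] [0.60854515 0.27221278 0.12897799] [3.14141023e+00 1.83962212e-03 3.15023771e-01]
```

View pics/w12.png

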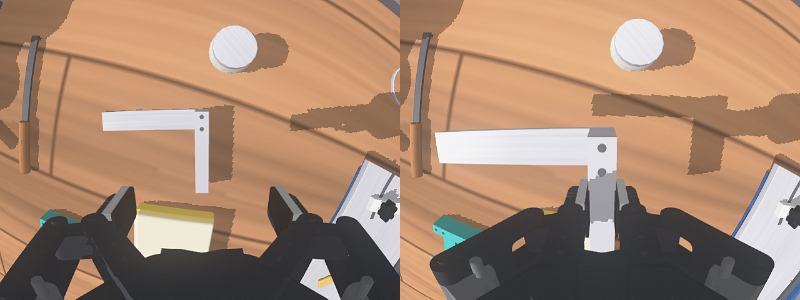

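The square is held firmly across its leg and hangs level. Lift force is about 5.4 N, so roughly 0.55 kg, and the gripped width is about 15 mm. The case, jar and file are undisturbed. Now I'll carry it to the staging pose above the table.

Run:
```python
from rig import r,eoat,viewer
from meas import *
o=[np.pi,0,YAW]; p=tcp_for_heel([-.055,.014])
r.reach([*p,.13],o)
r.movel([*p,.0575],o,speed=.12,max_force=12)
f=r.current_ft_force(); print(f,r.current_wrist_torque(),r.current_position(),r.current_ee_rot(),r.current_grip_width(),r.current_t())
a=viewer.get_image("wrist")["color"][:,:,::-1]; b=viewer.get_image("top")["color"][180:320,290:450,::-1]
cv2.imwrite("pics/s3.png",np.hstack([cv2.resize(a,(400,300)),cv2.resize(b,(343,300),interpolation=cv2.INTER_CUBIC)]))
```

```text
[ 0.34338218  0.02190574 -5.44095574] [-0.09334049 -0.03959112 -0.02964186] [ 0.51700411 -0.16892026  0.05778799] [ 3.14140959e+00 -5.83677665e-04 -3.07019505e-02] 0.014618363226809667 9.1167
```

View pics/s3.png

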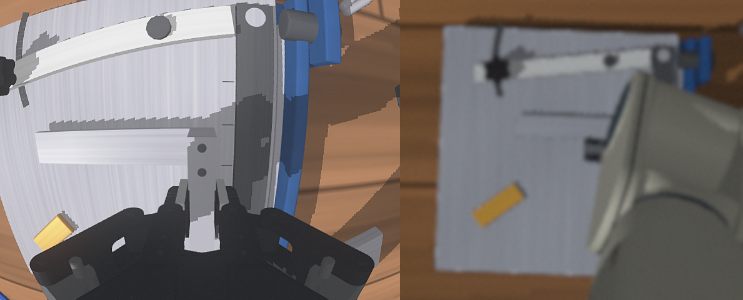

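The square hovers just above the table, parallel to the bar with about 12 mm of gap, and it's clear of the fence and the offcut. Next I'll lower it to contact, then press gently against the bar and read the moments.

```bash
cat >> meas.py <<'E'
def st(r,l): 
    print(l,"F",np.round(r.current_ft_force(),2),"M",np.round(r.current_wrist_torque(),3),"p",np.round(np.array(r.current_position())*1e3,2),"rpy",np.round(r.current_ee_rot(),4),"t",round(r.current_t(),2))
def go(r,d,speed,mf,rotn=None):   # relative move in shear axes from present position
    p=np.array(r.current_position()); q=p.copy(); q[:2]+=rot(YAW,np.array(d[:2])); q[2]+=d[2]
    return r.movel(q,rotn,speed=speed,max_force=mf)
E
python3 - <<'E'
from rig import r
from meas import *
print(go(r,[0,0,-.012],.02,4)); st(r,"down")
print(go(r,[0,-.03,0],.025,8)); st(r,"bar")
r.sleep(.2); st(r,"bar settled")
E
```

```text
True
down F [-0.61  1.02  5.9 ] M [ 0.034  0.122 -0.018] p [ 517.33 -169.22   50.81] rpy [ 3.1414e+00 -6.0000e-04 -3.1100e-02] t 9.64
True
bar F [-0.21  2.93  4.52] M [ 0.462 -0.127  0.044] p [ 516.87 -183.85   50.8 ] rpy [-3.1392e+00  9.0000e-04 -3.2100e-02] t 10.37
bar settled F [0.23 2.97 6.04] M [ 0.36  -0.076  0.027] p [ 516.89 -183.82   50.8 ] rpy [-3.1398e+00  9.0000e-04 -3.1500e-02] t 10.57
```

Run:
```python
from rig import r
from meas import *
print(go(r,[0,0,-.0001],.02,None)); st(r,"relax z")
print(go(r,[0,-.008,0],.008,10)); st(r,"bar"); r.sleep(.2); st(r,"bar settled")
```

```text
False
relax z F [-0.89  2.36  4.52] M [ 0.339  0.037 -0.01 ] p [ 516.86 -183.83   50.82] rpy [-3.1391e+00  3.1000e-03 -3.1400e-02] t 10.82
True
bar F [0.75 1.35 3.61] M [ 0.087 -0.173  0.012] p [ 516.87 -183.83   50.8 ] rpy [-3.1373  0.0033 -0.0322] t 11.21
bar settled F [ 0.25 -0.8   4.34] M [-0.143 -0.238  0.037] p [ 516.86 -183.81   50.82] rpy [-3.1374  0.0033 -0.0321] t 11.41
```

```bash
cat >> meas.py <<'E'
def press(r,xy,z,yaw=None,speed=.01): return r.movel([*xy,z],[np.pi,0,YAW if yaw is None else yaw],speed=speed)
E
python3 - <<'E'
from rig import r,viewer
from meas import *
p=np.array(r.current_position())[:2]
for d in (0,.001,.002):
    press(r,p+rot(YAW,[0,-d]),.0508); r.sleep(.2); st(r,d)
cv2.imwrite("pics/w4.png",viewer.get_image("wrist")["color"][:,:,::-1])
E
```

```text
0 F [0.75 0.6  4.47] M [ 0.08  -0.082 -0.012] p [ 516.91 -183.8    50.8 ] rpy [-3.1416e+00 -1.0000e-04 -3.1000e-02] t 11.86
0.001 F [1.38 6.64 5.44] M [ 1.094 -0.327 -0.078] p [ 516.9  -183.88   50.82] rpy [-3.1404e+00  1.0000e-04 -3.1400e-02] t 12.31
0.002 F [ 2.09 13.06  6.89] M [ 2.062 -0.526 -0.012] p [ 516.82 -183.94   50.77] rpy [-3.1392e+00  5.0000e-04 -3.1700e-02] t 12.76
```

View pics/w4.png

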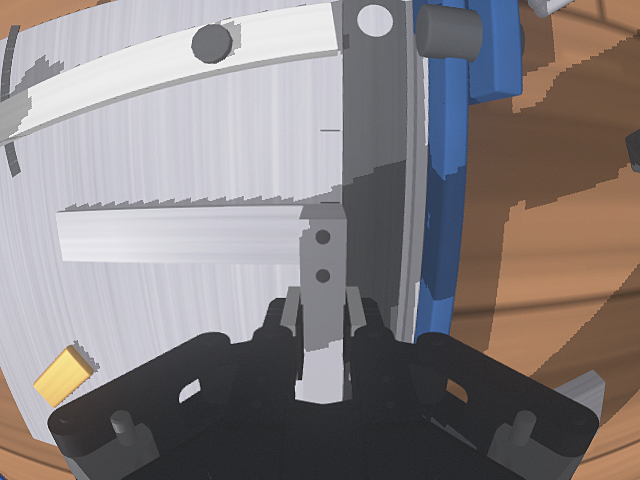

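Both the image and the forces show the leg against the bar. The contact is stiff at about 6 N/mm, with Fy = 13 N and Mz ≈ 0, so the contact is centred under the grip. Next I'll check flushness with a small yaw sweep, then slide along the bar into the fence.

Run:
```python
from rig import r,viewer
from meas import *
base=np.array([.51691,-.1838]); P=lambda s:base+rot(YAW,[s,-.002])
for y in (-.041,-.021,-.031):
    press(r,P(0),.0508,y); st(r,y)
press(r,P(.045),.0508,speed=.04); st(r,45)
s=.045
while s<.062:
    s+=.0015; press(r,P(s),.0508,speed=.01)
    F=np.array(r.current_ft_force()); fx=rot(-YAW,F[:2])[0]; print(round(s*1e3,1),np.round(F,1),np.round(r.current_wrist_torque(),2),np.round(np.array(r.current_position())*1e3,2))
    if fx<-11: break
r.sleep(.2); st(r,"end"); open("s.txt","w").write(str(s))
cv2.imwrite("pics/w5.png",viewer.get_image("wrist")["color"][:,:,::-1])
```

```text
-0.041 F [ 2.59 12.28  6.13] M [ 2.016 -0.443  0.419] p [ 516.83 -183.96   50.81] rpy [-3.1395e+00  7.0000e-04 -4.0300e-02] t 13.06
-0.021 F [ 2.52 12.04  6.86] M [ 1.97  -0.464 -0.438] p [ 516.86 -183.94   50.81] rpy [-3.1389e+00  4.0000e-04 -2.2900e-02] t 13.31
-0.031 F [ 3.37 12.73  7.56] M [ 2.019 -0.431  0.033] p [ 516.82 -183.95   50.79] rpy [-3.1392e+00  6.0000e-04 -3.1600e-02] t 13.56
45 F [-22.48   6.68  27.5 ] M [ 1.132  2.957 -0.01 ] p [ 555.28 -185.05   50.8 ] rpy [-3.1375  0.0132 -0.0309] t 14.83
46.5 [-22.    6.5  27.2] [ 1.16  3.06 -0.03] [ 556.7  -185.11   50.81]
end F [-22.14   7.19  27.92] M [ 1.137  3.056 -0.006] p [ 556.7  -185.1    50.79] rpy [-3.1375  0.0134 -0.031 ] t 15.33
```

View pics/w5.png

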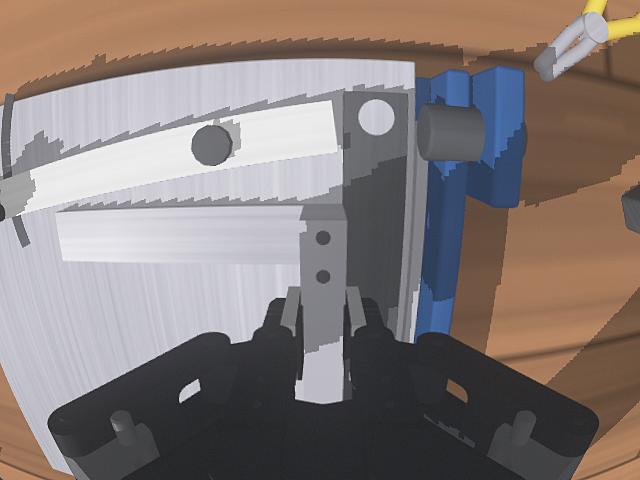

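There's a lot of drag: Fx = -22 N with 27 N down on the table. The blade tip is just at the fence (60,210), and the fence end still shows a gap at the heel. I'm pressing down too hard, so I'll ease the height before going on.

Run:
```python
from rig import r,viewer
from meas import *
base=np.array([.51691,-.1838]); P=lambda s,d=-.002:base+rot(YAW,[s,d])
z=.0508
for s in (.0415,.0405):
    press(r,P(s),z,speed=.02); st(r,s)
while z<.0530 and r.current_ft_force()[2]>-2:
    z+=.0003; press(r,P(.0405),z,speed=.01); st(r,round(z*1e3,1))
```

```text
0.0415 F [-3.78 10.24 11.19] M [ 1.658  0.53  -0.068] p [ 556.67 -185.15   50.81] rpy [-3.1387  0.0036 -0.0314] t 15.78
0.0405 F [-0.61  9.9   8.35] M [ 1.751  0.034 -0.067] p [ 556.66 -185.18   50.81] rpy [-3.139e+00  1.800e-03 -3.150e-02] t 16.03
51.1 F [1.51 9.45 5.58] M [ 1.741 -0.171 -0.   ] p [ 556.67 -185.17   50.83] rpy [-3.139e+00  1.800e-03 -3.140e-02] t 16.28
51.4 F [1.01 9.66 3.  ] M [ 1.683 -0.296 -0.053] p [ 556.68 -185.18   50.82] rpy [-3.139e+00  1.800e-03 -3.140e-02] t 16.53
51.7 F [ 2.44 10.02 -0.49] M [ 1.573 -0.496 -0.033] p [ 556.64 -185.16   50.82] rpy [-3.139e+00  2.000e-03 -3.140e-02] t 16.78
52.0 F [ 3.07  8.63 -2.37] M [ 1.553 -0.574  0.027] p [ 556.64 -185.16   50.87] rpy [-3.139e+00  2.000e-03 -3.140e-02] t 17.03
```

```bash
cat >> meas.py <<'E'
base=np.array([.51691,-.1838])
def step(r,c,s,fy=9,fz=-1.5,speed=.015):   # c=[d,z] is trimmed by force feedback, s commanded along bar
    F=np.array(r.current_ft_force()); f=rot(-YAW,F[:2])
    c[0]-=np.clip((fy-f[1])/6300*.6,-5e-4,5e-4); c[1]+=np.clip((F[2]-fz)/9000*.6,-8e-4,8e-4)
    press(r,base+rot(YAW,[s,c[0]]),c[1],speed=speed)
    F=np.array(r.current_ft_force()); a=rot(-YAW,np.array(r.current_position())[:2]-base)*1e3
    print(round(s*1e3,1),np.round(c,5),"F",np.round([*rot(-YAW,F[:2]),F[2]],1),"M",np.round(r.current_wrist_torque(),2),"act",np.round(a,2),round(r.current_position()[2]*1e3,2),np.round(r.current_ee_rot(),4)[1:],round(r.current_t(),1))
    return rot(-YAW,F[:2])[0],a[0]
E
python3 - <<'E'
from rig import r,viewer
from meas import *
c=[-.002,.052]; s=.0405
while s<.066:
    s+=.002; f,a=step(r,c,s)
    if f<-14: break
np.save("c.npy",[s,*c])
cv2.imwrite("pics/w6.png",viewer.get_image("wrist")["color"][:,:,::-1])
E
```

```text
42.5 [-0.00203  0.05194] F [-4.2  7.9  3.5] M [ 1.33  0.46 -0.01] act [39.79 -0.13] 50.86 [ 0.0059 -0.0312] 17.3
44.5 [-0.00213  0.05228] F [-10.1   6.8   7.4] M [ 1.21  1.16 -0.03] act [40.15 -0.09] 50.95 [ 0.0091 -0.0311] 17.6
46.5 [-0.00234  0.05287] F [-8.7  7.9  4.2] M [ 1.29  1.23 -0.07] act [41.86 -0.11] 51.11 [ 0.0098 -0.0312] 17.9
48.5 [-0.00244  0.05325] F [-8.1  7.4  1. ] M [1.34 1.14 0.02] act [43.78 -0.12] 51.21 [ 0.01   -0.0312] 18.2
50.5 [-0.00259  0.05342] F [-8.6  8.3  2. ] M [1.37 1.39 0.02] act [45.1  -0.09] 51.2 [ 0.0115 -0.0311] 18.5
52.5 [-0.00266  0.05365] F [-9.3  8.   0.7] M [ 1.39  1.37 -0.02] act [47.03 -0.11] 51.28 [ 0.0116 -0.0311] 18.7
54.5 [-0.00276  0.0538 ] F [-7.9 10.1 -0.3] M [ 1.47  1.33 -0.01] act [48.96 -0.11] 51.27 [ 0.0118 -0.0311] 19.0
56.5 [-0.00265  0.05388] F [-8.   7.2 -2.1] M [1.42 1.23 0.02] act [51.33 -0.11] 51.33 [ 0.0111 -0.031 ] 19.3
58.5 [-0.00282  0.05384] F [-8.5  8.5  0.4] M [1.53 1.36 0.01] act [52.85 -0.11] 51.27 [ 0.0121 -0.0311] 19.6
60.5 [-0.00287  0.05397] F [-9.   9.1 -0.9] M [ 1.52  1.35 -0.04] act [54.89 -0.09] 51.31 [ 0.012  -0.0311] 19.9
62.5 [-0.00286  0.05401] F [-12.5   7.2   2.4] M [1.39 1.92 0.01] act [55.58 -0.1 ] 51.24 [ 0.0146 -0.0309] 20.2
64.5 [-0.00303  0.05427] F [-19.8   7.6   6.6] M [1.25 2.79 0.02] act [55.62 -0.07] 51.27 [ 0.0185 -0.0307] 20.4
```

View pics/w6.png

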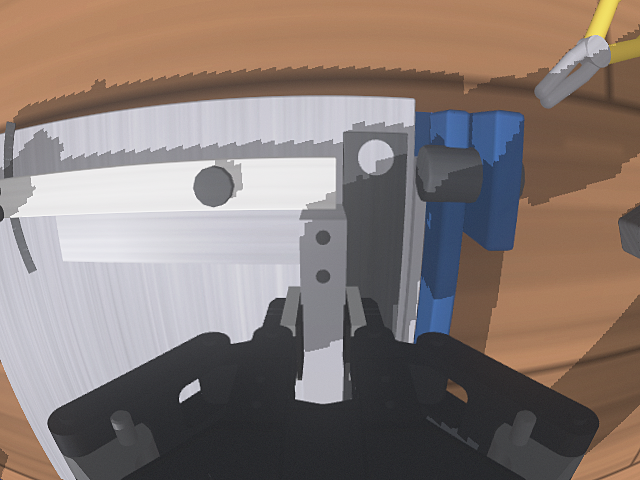

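It hit a hard stop at 55.6 mm of travel, against a predicted 55 mm, and the fence face now lies along the blade. The push has pitched the tool by 0.018 rad, which could tip the square. I'll trim the commanded roll and pitch back to level and settle the forces at about 10 N on each face with light downforce.

```bash
cat > fin.py <<'E'
from rig import r,viewer
from meas import *
import sys
s,d,z=np.load("c.npy"); ro,pi_=0.,0.
for i in range(14):
    F=np.array(r.current_ft_force()); f=rot(-YAW,F[:2]); e=np.array(r.current_ee_rot())
    er=(e[0]-np.pi+np.pi)%(2*np.pi)-np.pi
    ro-=.7*er; pi_-=.7*(e[1]-.0005)
    s+=np.clip((10+f[0])/3500*.4,-1e-3,1e-3); d-=np.clip((10-f[1])/6300*.4,-4e-4,4e-4); z+=np.clip((F[2]-1)/9000*.4,-4e-4,4e-4)
    r.movel([*(base+rot(YAW,[s,d])),z],[np.pi+ro,pi_,YAW],speed=.02)
    if i%2: print(np.round([s*1e3,d*1e3,z*1e3,ro,pi_],4)); st(r,i)
r.sleep(.5); st(r,"settled"); np.save("c2.npy",[s,d,z,ro,pi_])
print(rot(-YAW,np.array(r.current_position())[:2]-base)*1e3, rot(-YAW,np.array(r.current_ft_force())[:2]))
E
sed -i 's/er=(e\[0\]-np.pi+np.pi)%(2\*np.pi)-np.pi/er=e[0]%(2*np.pi)-np.pi/' fin.py; python3 fin.py
```

```text
[ 6.31521e+01 -3.23270e+00  5.45302e+01 -5.30000e-03 -1.47000e-02]
1 F [-11.61   9.13  -0.83] M [1.733 2.23  0.018] p [ 572.6  -185.65   51.25] rpy [-3.141e+00  1.000e-03 -3.110e-02] t 20.99
[ 6.27939e+01 -3.37150e+00  5.44170e+01 -5.90000e-03 -1.50000e-02]
3 F [-10.68  10.47  -0.17] M [1.923 2.091 0.06 ] p [ 572.59 -185.64   51.22] rpy [-3.1415e+00  2.0000e-04 -3.1100e-02] t 21.49
[ 6.24919e+01 -3.38930e+00  5.43247e+01 -5.90000e-03 -1.45000e-02]
5 F [-9.44 10.32 -0.73] M [1.991 1.884 0.002] p [ 572.62 -185.69   51.23] rpy [ 3.1416  0.     -0.0311] t 21.99
[ 6.23367e+01 -3.38490e+00  5.42371e+01 -5.90000e-03 -1.42000e-02]
7 F [-10.04  10.41  -0.64] M [2.004 1.93  0.062] p [ 572.61 -185.7    51.24] rpy [ 3.1415  0.     -0.0312] t 22.49
[ 6.22627e+01 -3.35570e+00  5.41401e+01 -5.80000e-03 -1.37000e-02]
9 F [-9.89 10.34  0.54] M [1.939 1.877 0.079] p [ 572.58 -185.66   51.2 ] rpy [ 3.1416e+00  4.0000e-04 -3.1100e-02] t 22.99
[ 6.23540e+01 -3.31540e+00  5.40961e+01 -5.80000e-03 -1.36000e-02]
11 F [-9.89 10.16  1.79] M [1.946 1.873 0.087] p [ 572.57 -185.64   51.16] rpy [-3.1416e+00  7.0000e-04 -3.1100e-02] t 23.49
[ 6.23454e+01 -3.32840e+00  5.41183e+01 -5.80000e-03 -1.37000e-02]
13 F [-9.7   9.57  1.27] M [1.983 1.861 0.057] p [ 572.6  -185.68   51.22] rpy [ 3.1416e+00  5.0000e-04 -3.1100e-02] t 23.99
settled F [-9.87 10.4   1.07] M [1.995 1.944 0.07 ] p [ 572.57 -185.66   51.17] rpy [-3.1416e+00  6.0000e-04 -3.1100e-02] t 24.49
[55.68925498 -0.13089161] [-10.19044437  10.08588363]
```

Run:
```python
from rig import r,viewer
from meas import *
s,d,z,ro,pi_=np.load("c2.npy")
for i,fz in enumerate([8,15,20,20,12,8,8,8]):
    F=np.array(r.current_ft_force()); f=rot(-YAW,F[:2]); e=np.array(r.current_ee_rot())
    ro-=.5*(e[0]%(2*np.pi)-np.pi); pi_-=.5*e[1]
    s+=np.clip((10+f[0])/3500*.4,-1e-3,1e-3); d-=np.clip((10-f[1])/6300*.4,-4e-4,4e-4); z+=np.clip((F[2]-fz)/9000*.8,-8e-4,8e-4)
    r.movel([*(base+rot(YAW,[s,d])),z],[np.pi+ro,pi_,YAW],speed=.02); st(r,fz)
r.sleep(.5); st(r,"settled"); np.save("c2.npy",[s,d,z,ro,pi_])
print(rot(-YAW,np.array(r.current_position())[:2]-base)*1e3, rot(-YAW,np.array(r.current_ft_force())[:2]),r.current_grip_width())
a=viewer.get_image("wrist")["color"][:,:,::-1]; cv2.imwrite("pics/w7.png",a)
sc=viewer.get_image("scene")["color"][150:310,170:370,::-1]
cv2.imwrite("pics/f7.png",np.hstack([cv2.resize(a[130:300,40:360],(500,266),interpolation=cv2.INTER_CUBIC),cv2.resize(sc,(300,266),interpolation=cv2.INTER_CUBIC)]))
```

```text
8 F [-11.89  10.71   4.5 ] M [2.005 1.963 0.048] p [ 572.5  -185.65   50.9 ] rpy [-3.1416e+00  3.0000e-04 -3.1200e-02] t 24.74
15 F [-13.87  11.19  10.3 ] M [2.146 2.255 0.104] p [ 572.45 -185.68   50.82] rpy [ 3.1415e+00 -4.0000e-04 -3.1200e-02] t 24.99
20 F [-13.41  11.98  16.55] M [2.324 2.31  0.08 ] p [ 572.45 -185.69   50.8 ] rpy [ 3.1413e+00 -1.2000e-03 -3.1300e-02] t 25.24
20 F [-14.58  12.65  18.09] M [2.37  2.274 0.088] p [ 572.46 -185.69   50.79] rpy [ 3.1412e+00 -1.5000e-03 -3.1200e-02] t 25.49
12 F [-10.04  11.24   9.98] M [2.184 1.8   0.003] p [ 572.46 -185.69   50.81] rpy [ 3.1411e+00 -1.9000e-03 -3.1200e-02] t 25.74
8 F [-10.16  11.3    8.99] M [2.083 1.576 0.021] p [ 572.43 -185.65   50.82] rpy [ 3.1413e+00 -9.0000e-04 -3.1200e-02] t 25.99
8 F [-8.92 10.78  8.35] M [1.994 1.521 0.06 ] p [ 572.42 -185.66   50.81] rpy [ 3.1414e+00 -6.0000e-04 -3.1200e-02] t 26.24
8 F [-9.53 10.14  7.29] M [1.957 1.574 0.085] p [ 572.44 -185.67   50.85] rpy [ 3.1414e+00 -2.0000e-04 -3.1200e-02] t 26.49
settled F [-9.69  9.56  7.11] M [1.887 1.561 0.043] p [ 572.41 -185.68   50.84] rpy [ 3.1415e+00 -1.0000e-04 -3.1300e-02] t 26.99
[55.52750315 -0.15880762] [-9.98343312  9.25987192] 0.014311794335829906
```

View pics/f7.png

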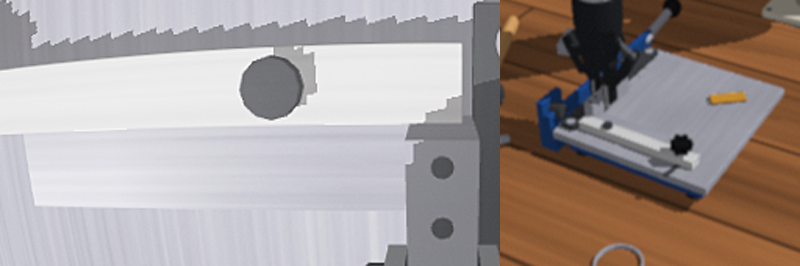

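Run:
```python
from rig import r,viewer
from meas import *
s,d,z,ro,pi_=np.load("c2.npy")
for i in range(12):
    fx=18; F=np.array(r.current_ft_force()); f=rot(-YAW,F[:2]); e=np.array(r.current_ee_rot())
    ro-=.5*(e[0]%(2*np.pi)-np.pi); pi_-=.5*(e[1])
    s+=np.clip((fx+f[0])/3500*.5,-1e-3,1e-3); d-=np.clip((13-f[1])/6300*.4,-4e-4,4e-4); z+=np.clip((F[2]-6)/9000*.5,-8e-4,8e-4)
    r.movel([*(base+rot(YAW,[s,d])),z],[np.pi+ro,pi_,YAW],speed=.02)
    if i%3==2: st(r,i)
r.sleep(1.); st(r,"settled")
print(rot(-YAW,np.array(r.current_position())[:2]-base)*1e3, rot(-YAW,np.array(r.current_ft_force())[:2]),r.current_grip_width())
```

```text
2 F [-15.12  10.85  10.16] M [2.045 2.406 0.089] p [ 572.46 -185.67   50.84] rpy [-3.141e+00  2.200e-03 -3.120e-02] t 27.84
5 F [-16.14  11.39   8.45] M [2.158 2.622 0.065] p [ 572.44 -185.66   50.82] rpy [-3.1412e+00  1.4000e-03 -3.1200e-02] t 28.59
8 F [-17.69  12.96   7.27] M [2.306 2.675 0.039] p [ 572.46 -185.67   50.83] rpy [-3.1413e+00  8.0000e-04 -3.1200e-02] t 29.34
11 F [-16.97  13.8    6.12] M [2.47  2.734 0.035] p [ 572.45 -185.67   50.84] rpy [-3.1415e+00  2.0000e-04 -3.1300e-02] t 30.09
settled F [-17.76  12.53   7.39] M [2.431 2.692 0.031] p [ 572.44 -185.69   50.81] rpy [-3.1415e+00  3.0000e-04 -3.1200e-02] t 31.09
[55.55819755 -0.16458945] [-18.14109938  11.97375526] 0.014502251781227056
```

The position doesn't move under 18 N, so it's a true stop. The square is flat, level and stable, and I'm handing the job in.

Run:
```python
from rig import r,job
print(job.job_done(),r.current_t())
```

```text
the job is handed in; nothing more can be done
the job is handed in; nothing more can be done
```

I gripped the steel square by its leg, laid it on the shear table, pressed it against the bar and slid it along until the blade swung the fence to a hard stop. I handed the job in at about 31 s of the 42 s allowed, still gripping and pressing.

**Last checks:**
- **Seating:** pushing with 18 N towards the fence and 12 N towards the bar no longer moved the square. It had travelled 55.6 mm along the bar, against about 55 mm predicted.
- **Flat on the table:** the tool is level to within 0.001 rad, at the same height as when the square first touched the table, with light downforce (about 7 N at the wrist).
- **Square to the bar:** the turning moment about the vertical is close to zero. A small yaw sweep against the bar before sliding showed the leg sitting flush.
- **Fence:** the last wrist picture shows its face along the blade, with no visible gap.

**What went wrong on the way:**
- **Drag:** the first slide dragged at about 22 N because I was pressing down too hard, so I eased the height before continuing.
- **Tilt:** the push then pitched the tool by 0.018 rad and raised it about 0.4 mm. I levelled it and pressed it back down, after which the travel read about 0.15 mm shorter, and pushing harder did not change that.

I did not measure the final fence angle separately. I saw no bystander move, but took no final full-scene check of all of them.

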